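# Seal the full tea canisters and put them away

### The arm

A 7-joint arm with a two-finger parallel gripper is mounted at the origin on the work surface. World frame = base frame: x ahead of the robot, y to its left, z up, the work surface at z = 0. Lengths are in m, angles in rad, forces in N, time in s.
With the tool pointing down it reaches from about 0.425 to 0.95 m from the base axis. Payload 4.7 kg.
Tool frame: the origin (TCP) lies between the finger pads; the fingertips stand 25 mm ahead of it and the grasp point (between the pads) lies 6 mm ahead of it; z points along the fingers, y is the line along which they close (so a half turn about z gives the same grasp; the last joint's range is limited). The gripper opens to 85 mm and grips with 20 to 120 N. Pads are 22 mm wide; open, the fingers measure 114 mm over their backs; the gripper's body (76 mm by 85 mm) begins 54 mm behind the grasp point. The pads swing forward as they close: fully open they stand 13 mm farther back than shut.
Start: joints at [1.304, 0.469, -0.049, 1.532, 0.024, 1.141, -0.082], TCP at [0.159, -0.656, 0.217] pointing down, gripper open.
Joint ranges: [-2.59, 2.59], [-0.33, 1.99], [-1.39, 1.29], [0.1, 2.45], [-1.04, 4.18], [0.21, 1.99], [-2.66, 2.66]. Speed limits (rad/s): [2.57, 2.57, 3.14, 3.14, 3.14, 3.14, 3.14].

### API

Orientations are given as a 3x3 rotation matrix whose columns are the frame's x, y, z axes.
In Python, from rig import * gives the robot as it stands. Calls block until the motion is done:
- movep(position, orientation): joint-space move of the TCP to a pose.
- move_l(position, attitude=None, feed=0.15, until_force=None): straight line of the TCP; attitude=None keeps the orientation; feed is the mean speed in m/s. With until_force (N) it stops when the force on the tool has changed by that much, and returns True; else False.
- move_joints(angles): joint-space move.
- command_gripper(opening, newtons=None): finger opening in m; newtons is the grip in N (None keeps the last); returns when the fingers have stopped.
- sleep(seconds).
- inverse_kinematics(position, orientation): joint angles nearest the present ones, or None.
- sense(): the state.
- camera(name): name is "scene" or "top" or "wrist"; returns (picture, depth): 420x560x3 uint8, red, green, blue; 420x560 float32, m along the optical axis (not along the pixel's ray), 0 where there is no reading.
- camera_params(name): a dict with "K" (3x3 intrinsics, pixels), "position" and "rotation" of the camera in the world; the wrist camera has in their place "tool_from_camera" (4x4, takes a point from camera to tool coordinates, whose origin is the TCP and whose axes are the flange's). Camera axes: x right, y down, z forward; pixel columns grow to the right and rows downward; lengths in m; the calibration is good to about 2 mm. The wrist camera is an equidistant fisheye: a pixel r from the principal point sees the ray r / f radians off the axis. A picture is of the moment at which its call begins: read the wrist's pose just before it. camera_params takes no time and is no camera call.
A pose or a line that the arm cannot do raises Unreachable and nothing moves.
- finish_job(): hands the job in; it is judged then, once.
The state is a dict: "time_s": time; "joint_pos": joint angles; "qd": joint speeds; "joint_efforts": joint torques, N m; "position": TCP position; "tcp_rot": TCP orientation; "wrist_force": force on the tool from outside, world axes, zero at the start; "ft_torque": the same for the moment, N m; "finger_gap": finger opening in m; "gripper_force": force on a finger pad.
Only numpy, scipy, OpenCV 4.12 (cv2) and the standard library are available. Lean on these libraries where they do the work, as an engineer would, in place of code of your own. Each camera call takes 0.05 s, during which the arm holds its last target. There are 200 camera calls.

### The job

Put the tea away: drop the loose tea cake from the coaster into any one of the empty white canisters, then give every canister that has a tea cake in it a wooden lid, pressed down until it is fully home on the rim, and stand it upright in the long acrylic tray (the canister that already has a lid set loosely on it has tea in it too). Leave the other canisters, the empty ones, open and standing where they are, to dry; the lids are all alike and the spare ones can stay on the mat. Do not knock over or shove away the other things on the desk.

Things in the scene. Friction and masses are not known exactly. Their poses are not given: they have to be found in the camera images.
- can1: white ceramic tea canister, round, straight-sided, open at the top: outside diameter 56 mm, inside 49, height 62, floor 4 thick, about 220 g. Origin: centre of its underside, z up. A lid's origin lies 57 mm above this when just set on, 52 when fully home (knob top then at 83). Holds tea; lid1 starts set loosely on it.
- can2: white ceramic tea canister, round, straight-sided, open at the top: outside diameter 56 mm, inside 49, height 62, floor 4 thick, about 220 g. Origin: centre of its underside, z up. A lid's origin lies 57 mm above this when just set on, 52 when fully home (knob top then at 83). Holds tea2 if present, else empty.
- can3: white ceramic tea canister, round, straight-sided, open at the top: outside diameter 56 mm, inside 49, height 62, floor 4 thick, about 220 g. Origin: centre of its underside, z up. A lid's origin lies 57 mm above this when just set on, 52 when fully home (knob top then at 83). Holds tea3 if present, else empty.
- can4: white ceramic tea canister, round, straight-sided, open at the top: outside diameter 56 mm, inside 49, height 62, floor 4 thick, about 220 g. Origin: centre of its underside, z up. A lid's origin lies 57 mm above this when just set on, 52 when fully home (knob top then at 83). Starts empty.
- can5: white ceramic tea canister, round, straight-sided, open at the top: outside diameter 56 mm, inside 49, height 62, floor 4 thick, about 220 g. Origin: centre of its underside, z up. A lid's origin lies 57 mm above this when just set on, 52 when fully home (knob top then at 83). Starts empty.
- tea1: pressed tea cake, hard dark brown disc, diameter 42 mm, 18 high, edges bevelled. Origin: centre of its underside. Lies on the floor of can1 (always there).
- tea2: pressed tea cake, hard dark brown disc, diameter 42 mm, 18 high, edges bevelled. Origin: centre of its underside. Lies on the floor of can2; None at the start if absent, and can2 is then empty.
- tea3: pressed tea cake, hard dark brown disc, diameter 42 mm, 18 high, edges bevelled. Origin: centre of its underside. Lies on the floor of can3; None at the start if absent, and can3 is then empty.
- tea4: pressed tea cake, hard dark brown disc, diameter 42 mm, 18 high, edges bevelled. Origin: centre of its underside. The loose one: starts on the cork coaster.
- lid1: wooden lid, fits any canister, 31 mm high, 60 g: plug 44 dia x 10 with bevelled foot, disc 56 dia x 6, knob 20 dia x 15. Origin: centre of plug's underside, z up. Its grey seal ring keeps it 5 mm proud of the rim until 8 to 10 N on the knob squeezes it home, where it stays. Lifted by the knob, it comes off, canister left behind. Starts loosely on can1.
- lid2: wooden lid, fits any canister, 31 mm high, 60 g: plug 44 dia x 10 with bevelled foot, disc 56 dia x 6, knob 20 dia x 15. Origin: centre of plug's underside, z up. Its grey seal ring keeps it 5 mm proud of the rim until 8 to 10 N on the knob squeezes it home, where it stays. Lifted by the knob, it comes off, canister left behind. Starts plug-down on the mat.
- lid3: wooden lid, fits any canister, 31 mm high, 60 g: plug 44 dia x 10 with bevelled foot, disc 56 dia x 6, knob 20 dia x 15. Origin: centre of plug's underside, z up. Its grey seal ring keeps it 5 mm proud of the rim until 8 to 10 N on the knob squeezes it home, where it stays. Lifted by the knob, it comes off, canister left behind. Starts plug-down on the mat.
- lid4: wooden lid, fits any canister, 31 mm high, 60 g: plug 44 dia x 10 with bevelled foot, disc 56 dia x 6, knob 20 dia x 15. Origin: centre of plug's underside, z up. Its grey seal ring keeps it 5 mm proud of the rim until 8 to 10 N on the knob squeezes it home, where it stays. Lifted by the knob, it comes off, canister left behind. Starts plug-down on the mat.
- lid5: wooden lid, fits any canister, 31 mm high, 60 g: plug 44 dia x 10 with bevelled foot, disc 56 dia x 6, knob 20 dia x 15. Origin: centre of plug's underside, z up. Its grey seal ring keeps it 5 mm proud of the rim until 8 to 10 N on the knob squeezes it home, where it stays. Lifted by the knob, it comes off, canister left behind. Starts plug-down on the mat.
- mat: grey stone drying mat, 160 x 160 x 8 mm, fixed to the desk; the washed lids lie on it. Origin: centre of its underside.
- tray: long, low tray of pale translucent acrylic, 300 mm (its x) x 115 mm (its y), fixed to the desk; floor 3 thick, rim 15 above the desk, walls 3. Room for four canisters in a row along its x. Origin: centre of its underside.
- coaster: round cork coaster, diameter 90 mm, 4 thick, fixed to the desk. Origin: centre of its underside.
- eraser: bystander: white eraser in a paper sleeve, 55 x 23 x 12 mm, loose. Origin: centre of its underside.
- scoop: bystander: wooden tea scoop lying flat, 152 x 34 x 12 mm, along its x, loose. Origin: centre of its underside.
- mug: bystander: blue ceramic mug, diameter 80 mm, 92 high, handle at its +y, loose. Origin: centre of its underside.
- lotion: bystander: black lotion bottle, diameter 54 mm, 150 high, loose. Origin: centre of its underside.
- phone: bystander: phone lying flat, 150 x 72 x 8 mm, fixed. Origin: centre of its underside.

How it is judged:
At the end, for the whole second after the job is handed in: The loose cake lies in a canister; each canister with tea stands upright, at rest, in the tray (centre within 130 mm along, 40 mm across of its centre), with a level lid within 2 mm of home; each empty one stands upright without a lid, within 80 mm of its start (horizontal distance between tea1 and can1 below 0.01 m and z of tea1 in the frame of can1 between 0 and 0.008 m and angle between each of tea1, tea2, tea3, tea4's own z axis and vertical below 0.08 rad and linear speed of each of tea1, tea2, tea3, tea4 below 0.02 m/s and x of tea1 in the frame of tray between -0.13 and 0.13 m and y of tea1 in the frame of tray between -0.04 and 0.04 m and z of tea1 in the frame of tray between 0.003 and 0.011 m and ((horizontal distance between lid1 and tea1 below 0.012 m and z of lid1 in the frame of tea1 between 0.04 and 0.0502 m and angle between the z axis of lid1 and the z axis of tea1, either way round below 0.08 rad) or (horizontal distance between lid2 and tea1 below 0.012 m and z of lid2 in the frame of tea1 between 0.04 and 0.0502 m and angle between the z axis of lid2 and the z axis of tea1, either way round below 0.08 rad) or (horizontal distance between lid3 and tea1 below 0.012 m and z of lid3 in the frame of tea1 between 0.04 and 0.0502 m and angle between the z axis of lid3 and the z axis of tea1, either way round below 0.08 rad) or (horizontal distance between lid4 and tea1 below 0.012 m and z of lid4 in the frame of tea1 between 0.04 and 0.0502 m and angle between the z axis of lid4 and the z axis of tea1, either way round below 0.08 rad) or (horizontal distance between lid5 and tea1 below 0.012 m and z of lid5 in the frame of tea1 between 0.04 and 0.0502 m and angle between the z axis of lid5 and the z axis of tea1, either way round below 0.08 rad)) and horizontal distance between tea2 and can2 below 0.01 m and z of tea2 in the frame of can2 between 0 and 0.008 m and x of tea2 in the frame of tray between -0.13 and 0.13 m and y of tea2 in the frame of tray between -0.04 and 0.04 m and z of tea2 in the frame of tray between 0.003 and 0.011 m and ((horizontal distance between lid1 and tea2 below 0.012 m and z of lid1 in the frame of tea2 between 0.04 and 0.0502 m and angle between the z axis of lid1 and the z axis of tea2, either way round below 0.08 rad) or (horizontal distance between lid2 and tea2 below 0.012 m and z of lid2 in the frame of tea2 between 0.04 and 0.0502 m and angle between the z axis of lid2 and the z axis of tea2, either way round below 0.08 rad) or (horizontal distance between lid3 and tea2 below 0.012 m and z of lid3 in the frame of tea2 between 0.04 and 0.0502 m and angle between the z axis of lid3 and the z axis of tea2, either way round below 0.08 rad) or (horizontal distance between lid4 and tea2 below 0.012 m and z of lid4 in the frame of tea2 between 0.04 and 0.0502 m and angle between the z axis of lid4 and the z axis of tea2, either way round below 0.08 rad) or (horizontal distance between lid5 and tea2 below 0.012 m and z of lid5 in the frame of tea2 between 0.04 and 0.0502 m and angle between the z axis of lid5 and the z axis of tea2, either way round below 0.08 rad)) and horizontal distance between tea3 and can3 below 0.01 m and z of tea3 in the frame of can3 between 0 and 0.008 m and x of tea3 in the frame of tray between -0.13 and 0.13 m and y of tea3 in the frame of tray between -0.04 and 0.04 m and z of tea3 in the frame of tray between 0.003 and 0.011 m and ((horizontal distance between lid1 and tea3 below 0.012 m and z of lid1 in the frame of tea3 between 0.04 and 0.0502 m and angle between the z axis of lid1 and the z axis of tea3, either way round below 0.08 rad) or (horizontal distance between lid2 and tea3 below 0.012 m and z of lid2 in the frame of tea3 between 0.04 and 0.0502 m and angle between the z axis of lid2 and the z axis of tea3, either way round below 0.08 rad) or (horizontal distance between lid3 and tea3 below 0.012 m and z of lid3 in the frame of tea3 between 0.04 and 0.0502 m and angle between the z axis of lid3 and the z axis of tea3, either way round below 0.08 rad) or (horizontal distance between lid4 and tea3 below 0.012 m and z of lid4 in the frame of tea3 between 0.04 and 0.0502 m and angle between the z axis of lid4 and the z axis of tea3, either way round below 0.08 rad) or (horizontal distance between lid5 and tea3 below 0.012 m and z of lid5 in the frame of tea3 between 0.04 and 0.0502 m and angle between the z axis of lid5 and the z axis of tea3, either way round below 0.08 rad)) and ((horizontal distance between tea4 and can2 below 0.01 m and z of tea4 in the frame of can2 between 0 and 0.008 m) or (horizontal distance between tea4 and can3 below 0.01 m and z of tea4 in the frame of can3 between 0 and 0.008 m) or (horizontal distance between tea4 and can4 below 0.01 m and z of tea4 in the frame of can4 between 0 and 0.008 m) or (horizontal distance between tea4 and can5 below 0.01 m and z of tea4 in the frame of can5 between 0 and 0.008 m)) and x of tea4 in the frame of tray between -0.13 and 0.13 m and y of tea4 in the frame of tray between -0.04 and 0.04 m and z of tea4 in the frame of tray between 0.003 and 0.011 m and ((horizontal distance between lid1 and tea4 below 0.012 m and z of lid1 in the frame of tea4 between 0.04 and 0.0502 m and angle between the z axis of lid1 and the z axis of tea4, either way round below 0.08 rad) or (horizontal distance between lid2 and tea4 below 0.012 m and z of lid2 in the frame of tea4 between 0.04 and 0.0502 m and angle between the z axis of lid2 and the z axis of tea4, either way round below 0.08 rad) or (horizontal distance between lid3 and tea4 below 0.012 m and z of lid3 in the frame of tea4 between 0.04 and 0.0502 m and angle between the z axis of lid3 and the z axis of tea4, either way round below 0.08 rad) or (horizontal distance between lid4 and tea4 below 0.012 m and z of lid4 in the frame of tea4 between 0.04 and 0.0502 m and angle between the z axis of lid4 and the z axis of tea4, either way round below 0.08 rad) or (horizontal distance between lid5 and tea4 below 0.012 m and z of lid5 in the frame of tea4 between 0.04 and 0.0502 m and angle between the z axis of lid5 and the z axis of tea4, either way round below 0.08 rad)) and (height (world z) of tea2 above -1 m or (horizontal distance between tea4 and can2 below 0.01 m and z of tea4 in the frame of can2 between 0 and 0.008 m) or (angle between can2's own z axis and vertical below 0.1 rad and distance of can2 from where it was at the start of the episode below 0.08 m and horizontal distance between can2 and lid1 above 0.035 m and horizontal distance between can2 and lid2 above 0.035 m and horizontal distance between can2 and lid3 above 0.035 m and horizontal distance between can2 and lid4 above 0.035 m and horizontal distance between can2 and lid5 above 0.035 m)) and (height (world z) of tea3 above -1 m or (horizontal distance between tea4 and can3 below 0.01 m and z of tea4 in the frame of can3 between 0 and 0.008 m) or (angle between can3's own z axis and vertical below 0.1 rad and distance of can3 from where it was at the start of the episode below 0.08 m and horizontal distance between can3 and lid1 above 0.035 m and horizontal distance between can3 and lid2 above 0.035 m and horizontal distance between can3 and lid3 above 0.035 m and horizontal distance between can3 and lid4 above 0.035 m and horizontal distance between can3 and lid5 above 0.035 m)) and ((horizontal distance between tea4 and can4 below 0.01 m and z of tea4 in the frame of can4 between 0 and 0.008 m) or (angle between can4's own z axis and vertical below 0.1 rad and distance of can4 from where it was at the start of the episode below 0.08 m and horizontal distance between can4 and lid1 above 0.035 m and horizontal distance between can4 and lid2 above 0.035 m and horizontal distance between can4 and lid3 above 0.035 m and horizontal distance between can4 and lid4 above 0.035 m and horizontal distance between can4 and lid5 above 0.035 m)) and ((horizontal distance between tea4 and can5 below 0.01 m and z of tea4 in the frame of can5 between 0 and 0.008 m) or (angle between can5's own z axis and vertical below 0.1 rad and distance of can5 from where it was at the start of the episode below 0.08 m and horizontal distance between can5 and lid1 above 0.035 m and horizontal distance between can5 and lid2 above 0.035 m and horizontal distance between can5 and lid3 above 0.035 m and horizontal distance between can5 and lid4 above 0.035 m and horizontal distance between can5 and lid5 above 0.035 m))); the robot touches nothing.
It fails at once if a bystander is shoved more than 80 mm (distance of any of eraser, scoop, mug, lotion from where it was at the start of the episode above 0.08 m).
It fails at once if the mug or the lotion bottle is knocked over (angle between any of mug, lotion's own z axis and vertical above 0.6 rad).
Of tea2, tea3 only 1 to 2 are there at a start; the rules pass over those that are not, and their reading is None.
At some moment in a run one of can1, can2, can3, can4, can5, lid2, lid3, lid4, lid5 may be knocked a few centimetres aside while the robot is not near it.
Once in a run the grip may slacken for a moment while it holds something.
It also fails if it takes over 210 s, if anything falls off the work surface, if the arm or the gripper's body presses on something with over 40 N, if the wrist force passes 120 N, or if a joint passes its speed limit or range.

## Working session

There is one attempt and no reset: what is moved stays moved. The work goes in short steps, each a Python script; the robot and the scene stay as the last script left them, time stands still between calls to the robot, and variables do not carry over. Pictures are saved under pics/ and viewed, at most 14 in all, crops included, and the job is handed in when it is done.

```bash
ls; mkdir -p pics; python3 - <<'E'
from rig import *
import cv2,numpy as np
for n in ["top","scene"]:
    p,d=camera(n); cv2.imwrite(f"pics/{n}0.png",p[...,::-1]); np.save(f"{n}0.npy",d)
    print(n,camera_params(n))
s=sense();print(s["time_s"],s["position"],s["tcp_rot"]);print(camera_params("wrist"))
E
```

```text
pics
top {'K': array([[439.50853543,   0.        , 272.29398321],
       [  0.        , 439.50853543, 208.83873805],
       [  0.        ,   0.        ,   1.        ]]), 'position': array([0.47073537, 0.01676912, 0.99155297]), 'rotation': array([[ 0.00373166, -0.99671201,  0.08093971],
       [-0.99997922, -0.00414493, -0.00493847],
       [ 0.00525773, -0.08091959, -0.99670677]])}
scene {'K': array([[448.67207521,   0.        , 283.22328976],
       [  0.        , 448.67207521, 205.42506213],
       [  0.        ,   0.        ,   1.        ]]), 'position': array([ 1.42911206, -0.10385134,  0.80571122]), 'rotation': array([[ 0.11104307,  0.63012603, -0.76851195],
       [ 0.99374399, -0.06111891,  0.09347385],
       [ 0.01192969, -0.77408376, -0.63297079]])}
0.1 [ 0.15889862 -0.65545868  0.21625053] [[ 9.71852083e-01  2.35591412e-01 -4.64257598e-04]
 [ 2.35591865e-01 -9.71850561e-01  1.72049154e-03]
 [-4.58559758e-05 -1.78143860e-03 -9.99998412e-01]]
{'K': array([[325.1922621 ,   0.        , 275.91700528],
       [  0.        , 325.1922621 , 210.04466771],
       [  0.        ,   0.        ,   1.        ]]), 'tool_from_camera': array([[-4.49421782e-06, -9.47954537e-01, -3.18405710e-01,
         8.08838166e-02],
       [ 9.99997807e-01,  6.62497802e-04, -1.98649706e-03,
        -2.26894831e-04],
       [ 2.09405198e-03, -3.18405021e-01,  9.47952455e-01,
        -1.56521880e-01],
       [ 0.00000000e+00,  0.00000000e+00,  0.00000000e+00,
         1.00000000e+00]])}
```

View pics/top0.png

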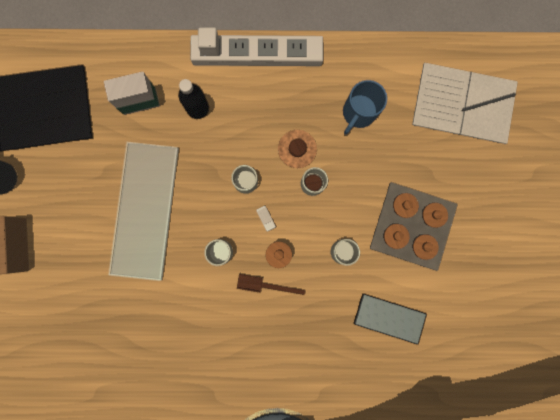

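View pics/scene0.png

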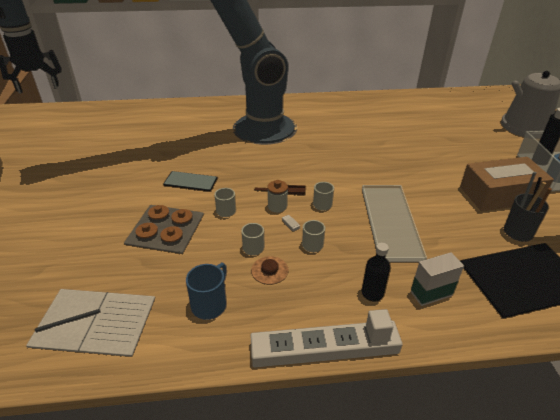

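The top view shows:
- open canisters at (245,179), (315,181, with tea), (219,252) and (346,251)
- the lidded canister at (279,254)
- the loose cake on the coaster at (297,148)
- lids at (406,205), (436,215), (397,236) and (426,247)
- the tray around (145,210), the scoop at (270,286) and the eraser at (266,218)

The scene view agrees with this.

```bash
cat > h.py <<'E'
from rig import *
import numpy as np, cv2
from scipy.optimize import least_squares
def cloud(n="top"):
    p,d=camera(n); c=camera_params(n); K=c["K"]
    v,u=np.indices(d.shape)
    P=np.stack([(u-K[0,2])*d/K[0,0],(v-K[1,2])*d/K[1,1],d],-1)@c["rotation"].T+c["position"]
    P[d==0]=np.nan
    return p,P
def px(n,w):
    c=camera_params(n); q=c["rotation"].T@(np.asarray(w)-c["position"]); q=c["K"]@q; return q[:2]/q[2]
def ray(uv,z,n="top"):
    c=camera_params(n); r=c["rotation"]@np.linalg.solve(c["K"],[uv[0],uv[1],1.]); o=c["position"]
    return (o+r*(z-o[2])/r[2])[:2]
E
python3 - <<'E'
from h import *
p,P=cloud("top"); d=P[...,2]
print("desk",[np.round(P[v,u],4) for u,v in[(180,300),(350,150),(270,330)]])
obj=dict(canA=(245,179,.066),canB=(315,181,.066),canC=(219,252,.066),canD=(346,251,.066),can1=(279,254,.1),tea4=(297,148,.03),l1=(406,205,.045),l2=(436,215,.045),l3=(397,236,.045),l4=(426,247,.045))
for k,(u,v,_) in obj.items():
    w=P[v-20:v+21,u-20:u+21].reshape(-1,3); w=w[np.isfinite(w[:,2])]
    top=np.percentile(w[:,2],98); t=w[w[:,2]>top-.006]
    inn=P[v-3:v+4,u-3:u+4].reshape(-1,3)
    print(k,"top",top.round(4),"mid",((t.max(0)+t.min(0))/2)[:2].round(4),"span",np.ptp(t,0)[:2].round(3),"mean",t.mean(0)[:2].round(4),len(t),"inner z",np.nanmedian(inn[:,2]).round(4))
print("tray",[ray(q,.015).round(4) for q in[(127,143),(178,146),(162,278),(110,275)]])
big=cv2.resize(p[120:300,190:380],None,fx=4,fy=3.3,interpolation=cv2.INTER_CUBIC); cv2.imwrite("pics/crop.png",big[...,::-1])
E
```

```text
desk [array([ 0.3469,  0.2166, -0.0013]), array([ 0.6882, -0.1664, -0.0044]), array([ 0.2819,  0.0159, -0.0013])]
canA top 0.0615 mid [0.6136 0.0728] span [0.054 0.056] mean [0.6149 0.0728] 133 inner z 0.0032
canB top 0.0618 mid [ 0.6098 -0.0779] span [0.055 0.054] mean [ 0.6102 -0.0792] 139 inner z 0.0208
canC top 0.0623 mid [0.4547 0.1274] span [0.055 0.053] mean [0.4557 0.1274] 139 inner z 0.003
canD top 0.0619 mid [ 0.4567 -0.1446] span [0.053 0.053] mean [ 0.4568 -0.1452] 145 inner z 0.0029
can1 top 0.0869 mid [ 0.4504 -0.0008] span [0.019 0.019] mean [ 0.451  -0.0008] 74 inner z 0.0869
tea4 top 0.0229 mid [ 0.6722 -0.0541] span [0.076 0.058] mean [ 0.6866 -0.0459] 262 inner z 0.0212
l1 top 0.0377 mid [ 0.56   -0.2838] span [0.018 0.019] mean [ 0.5596 -0.2835] 71 inner z 0.0373
l2 top 0.038 mid [ 0.5386 -0.3493] span [0.018 0.021] mean [ 0.5384 -0.3479] 72 inner z 0.0379
l3 top 0.038 mid [ 0.4913 -0.262 ] span [0.019 0.02 ] mean [ 0.4914 -0.2614] 68 inner z 0.0376
l4 top 0.0376 mid [ 0.4688 -0.3257] span [0.017 0.019] mean [ 0.4684 -0.325 ] 71 inner z 0.0371
tray [array([0.6975, 0.3398]), array([0.6912, 0.2249]), array([0.3965, 0.2538]), array([0.4026, 0.3681])]
```

View pics/crop.png

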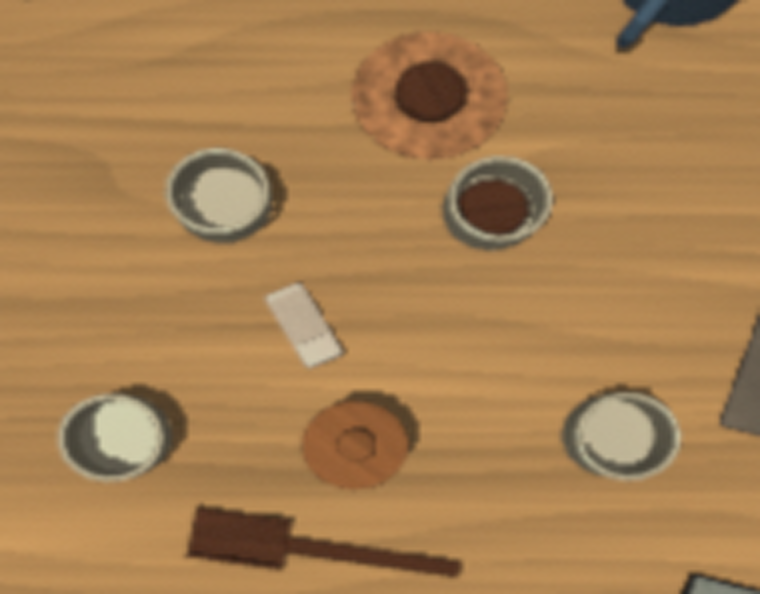

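```bash
cat >> h.py <<'E'
def Rz(a):  # tool down, closing line (y) along angle a
    y=np.array([np.cos(a),np.sin(a),0]); z=np.array([0,0,-1.]); return np.stack([np.cross(y,z),y,z],1)
def wcloud():
    s=sense(); p,d=camera("wrist"); c=camera_params("wrist"); K=c["K"]; T=c["tool_from_camera"]
    v,u=np.indices(d.shape); a=(u-K[0,2])/K[0,0]; b=(v-K[1,2])/K[1,1]; r=np.hypot(a,b)+1e-9
    t=np.tan(np.minimum(r,1.4)); P=np.stack([a/r*t*d,b/r*t*d,d],-1)@T[:3,:3].T+T[:3,3]
    P=P@np.array(s["tcp_rot"]).T+s["position"]; P[(d==0)|(r>1.2)]=np.nan
    return p,P
def find(P,xy,zlo,zhi,rad,search=.06):
    w=P.reshape(-1,3); w=w[np.isfinite(w[:,2])]
    w=w[(w[:,2]>zlo)&(w[:,2]<zhi)&(np.hypot(*(w[:,:2]-xy).T)<search+rad)]
    if len(w)<10: return None
    g=np.mgrid[-search:search:.003,-search:search:.003].reshape(2,-1).T+xy
    n=(np.hypot(*(g[:,None]-w[None,::max(1,len(w)//300),:2]).transpose(2,0,1))<rad+.002).sum(1)
    c=g[n>=n.max()-.5].mean(0); q=w[np.hypot(*(w[:,:2]-c).T)<rad+.004]
    (x,y),r=cv2.minEnclosingCircle((q[:,:2]*1000).astype(np.float32))
    return np.array([x/1000,y/1000]),r/1000,np.median(q[:,2]),len(q)
ZB=dict(can=(.055,.068,.028),knob=(.030,.042,.010),lidknob=(.070,.092,.010),tea=(.016,.026,.020))
def yaw(xy,pref):  # pick the half-turn whose ik keeps joint 7 mid-range
    def j(a): 
        q=inverse_kinematics([*xy,.2],Rz(a)); return 9 if q is None else abs(q[6])
    return min((pref,pref+np.pi),key=j)
def tup(): return np.array(sense()["position"])
E
python3 - <<'E'
from h import *
p,P=cloud("top"); t=find(P,(.687,-.05),*ZB["tea"][:3],search=.03); print("tea top",t)
a=yaw(t[0],np.pi/2+.33); print("yaw",a)
h=[*t[0],.22]; movep(h,Rz(a)); print(sense()["time_s"])
p,P=wcloud(); cv2.imwrite("pics/w1.png",p[...,::-1])
for k,xy,b in [("tea",t[0],"tea"),("canB",(.610,-.078),"can"),("canA",(.6136,.0728),"can"),("can1",(.45,0),"lidknob")]:
    print(k,find(P,np.array(xy),*ZB[b],search=.03))
# tip touch on bare desk
f=np.array([.62,0.0]);
for g in (.050,):
    command_gripper(g); movep([*f,.10],Rz(a)); r=move_l([*f,.008],feed=.04,until_force=3); print(g,r,tup(),sense()["finger_gap"]); move_l([*f,.1])
E
```

```text
tea top (array([ 0.69046033, -0.0441947 ]), 0.02094947814941406, np.float64(0.020497068429309873), 254)
yaw 1.9007963267948966
3.05
tea (array([ 0.69007269, -0.04337367]), 0.021187477111816407, np.float64(0.021587641065908603), 1041)
canB (array([ 0.60921875, -0.07754483]), 0.02807899284362793, np.float64(0.06147640210739788), 651)
canA (array([0.61356653, 0.07399498]), 0.028348588943481447, np.float64(0.06146306357024023), 697)
can1 (array([0.471164 , 0.0060749]), 0.013974955558776855, np.float64(0.07303553891276279), 232)
0.05 False [ 6.20108095e-01 -2.31879220e-06  8.17828643e-03] 0.049910905924477764
```

```bash
sed -i 's/lidknob=(.070/lidknob=(.077/' h.py; python3 - <<'E'
from h import *
f=np.array([.62,0.0]); R=np.array(sense()["tcp_rot"])
for g in (.05,.022):
    command_gripper(g); move_l([*f,.03],R); r=move_l([*f,-.012],feed=.03,until_force=3); s=sense(); print(g,r,tup(),s["finger_gap"],s["wrist_force"]); move_l([*f,.1])
E
```

```text
0.05 True [6.20140775e-01 3.96057547e-04 2.05206948e-03] 0.0499997909990531 [-0.16528463 -0.90080127  6.84689643]
0.022 True [ 0.61959007 -0.0012253  -0.00472449] 0.02190165360186767 [-0.27068031 -1.77302027  0.69834603]
```

```bash
python3 - <<'E'
from h import *
s=sense();print(s["time_s"],s["position"],s["joint_pos"],s["wrist_force"])
f=np.array([.62,0.0]); move_l([*f,.03]); s=sense();print(s["position"],s["wrist_force"],s["finger_gap"])
p,d=camera("scene"); cv2.imwrite("pics/s2.png",cv2.resize(p[120:300,160:400],None,fx=3.3,fy=3.3)[...,::-1])
move_l([*f,.1])
E
```

```text
12.8333 [ 6.19326826e-01 -4.65305568e-04  9.90684984e-02] [ 0.66667646  0.80139065 -1.13390212  1.73840263  0.79618499  1.1467869
  1.18514619] [ 0.68499953  0.68998724 -0.4511624 ]
[6.20189371e-01 5.11396795e-04 3.00536762e-02] [ 0.3256235  -0.10379991  1.34697026] 0.02185375975454471
```

View pics/s2.png

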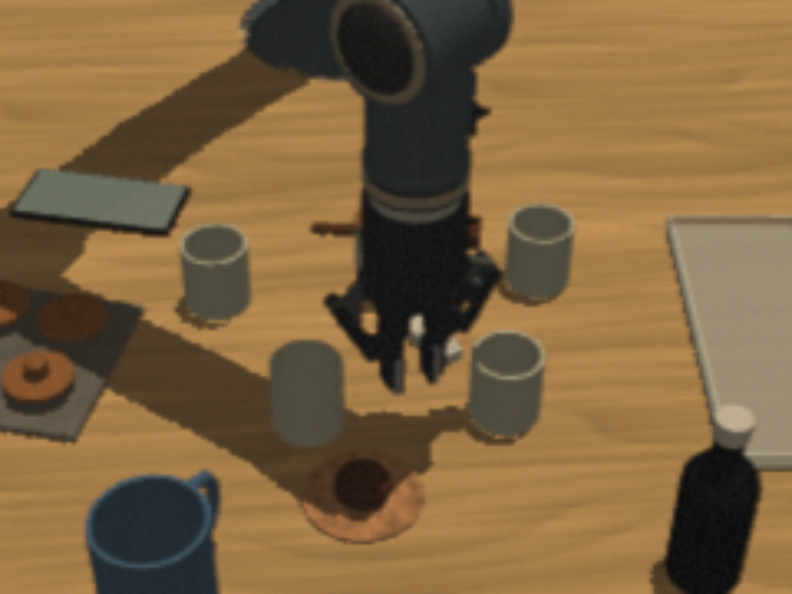

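```bash
python3 - <<'E'
from h import *
for z in (-.01,0,.005,.01,.02,.03,.04): print(z,(px("scene",(.62,0,z))-[160,120])*3.3)
for uv in ((395,390),(432,375)): print([ (z,ray((160+uv[0]/3.3,120+uv[1]/3.3),z,"scene").round(4)) for z in (0,.01,.02)])
command_gripper(.05)
R=np.array(sense()["tcp_rot"]); move_l([.62,0,.03],R); sleep(.3)
f0=np.array(sense()["wrist_force"])
for z in (.022,.018,.014,.010,.006,.003,.001):
    move_l([.62,0,z],R,feed=.03); s=sense(); print(z,s["position"].round(4) if hasattr(s["position"],"round") else s["position"],np.round(np.array(s["wrist_force"])-f0,1))
    if s["wrist_force"][2]-f0[2]>4: break
move_l([.62,0,.1],R)
E
```

```text
-0.01 [411.31173081 430.55120201]
0 [411.49238934 421.33506873]
0.005 [411.58347202 416.68856777]
0.01 [411.67506256 412.01615819]
0.02 [411.85978436 402.5927415 ]
0.03 [412.04658938 393.06305079]
0.04 [412.23551307 383.42527808]
[(0, array([ 0.5839, -0.009 ])), (0.01, array([ 0.5944, -0.0102])), (0.02, array([ 0.6049, -0.0113]))]
[(0, array([0.5695, 0.0223])), (0.01, array([0.5802, 0.0207])), (0.02, array([0.5909, 0.0191]))]
0.022 [ 0.6198 -0.      0.0217] [-2.  -0.8  0.2]
0.018 [ 6.198e-01 -1.000e-04  1.770e-02] [-1.5 -1.7  0.1]
0.014 [ 6.198e-01 -1.000e-04  1.370e-02] [-0.5 -0.9 -0.5]
0.01 [ 6.198e-01 -1.000e-04  9.700e-03] [-0.8 -0.7 -1.7]
0.006 [ 6.198e-01 -1.000e-04  5.700e-03] [-1.4 -0.7 -0. ]
0.003 [ 0.62   -0.      0.0029] [-0.4 -0.3  0.9]
0.001 [6.204e-01 2.000e-04 2.100e-03] [-3.3 -2.7  6. ]
```

```bash
python3 - <<'E'
from h import *
R=np.array(sense()["tcp_rot"]); move_l([.62,0,.2],R)
for g in (.085,.05,.02,0.0):
    command_gripper(g); s=sense(); p,P=wcloud(); Q=(P.reshape(-1,3)-s["position"])@np.array(s["tcp_rot"])
    Q=Q[np.isfinite(Q[:,2])]; q=Q[(abs(Q[:,0])<.05)&(abs(Q[:,1])<.08)&(Q[:,2]<.1)]
    print(g,len(q),[ (k,np.percentile(q[:,2],k).round(4)) for k in(50,90,99,100)], q[np.argsort(q[:,2])[-5:]].round(3).tolist())
cv2.imwrite("pics/w3.png",p[...,::-1])
p,P=cloud("top")
E
```

```text
0.085 37624 [(50, np.float64(-0.0947)), (90, np.float64(-0.0594)), (99, np.float64(-0.0331)), (100, np.float64(-0.0266))] [[-0.001, -0.042, -0.027], [-0.004, -0.042, -0.027], [0.007, -0.042, -0.027], [0.008, 0.043, -0.027], [0.007, 0.044, -0.027]]
0.05 39154 [(50, np.float64(-0.0931)), (90, np.float64(-0.0583)), (99, np.float64(-0.0256)), (100, np.float64(-0.0165))] [[0.001, -0.024, -0.017], [0.009, -0.025, -0.017], [0.007, -0.025, -0.017], [0.002, 0.025, -0.017], [-0.001, 0.026, -0.016]]
0.02 40283 [(50, np.float64(-0.0917)), (90, np.float64(-0.0602)), (99, np.float64(-0.0245)), (100, np.float64(-0.0134))] [[0.007, 0.011, -0.014], [0.009, 0.01, -0.014], [0.008, -0.009, -0.014], [0.007, -0.009, -0.014], [0.008, -0.009, -0.013]]
0.0 40056 [(50, np.float64(-0.0909)), (90, np.float64(-0.0619)), (99, np.float64(-0.0264)), (100, np.float64(-0.016))] [[0.011, 0.004, -0.017], [0.011, 0.006, -0.017], [0.011, 0.002, -0.017], [0.011, 0.001, -0.016], [0.011, -0.005, -0.016]]
```

View pics/w3.png

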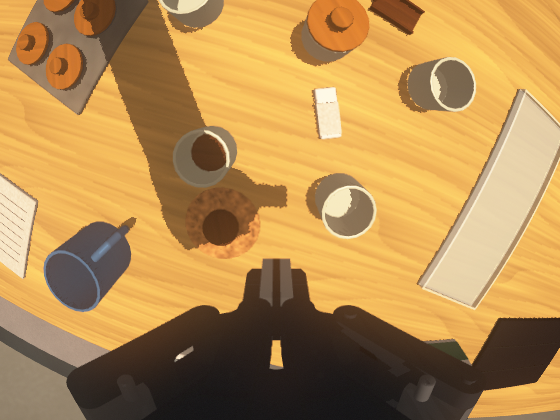

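The wrist view shows the closed fingers at (275,280). Their tips measure about 15 mm behind the TCP, not 25 mm ahead as specified. I'll check that with a careful touch on open desk.

```bash
python3 - <<'E'
from h import *
f=np.array([.76,.06]); a=yaw(f,-.3); movep([*f,.2],Rz(a)); R=Rz(a)
for g in (.0,.05):
    command_gripper(g); move_l([*f,.06],R); sleep(.3); f0=np.array(sense()["wrist_force"])[2]; z=.04
    while z>-.03:
        move_l([*f,z],R,feed=.05); F=sense()["wrist_force"][2]-f0
        if F>4: break
        z-=.003
    print(g,"contact tcp z",tup(),F); move_l([*f,.15],R)
print(sense()["time_s"])
p,P=wcloud()
for k,xy,b in [("tea",(.69,-.0437),"tea"),("canB",(.610,-.078),"can"),("canA",(.6136,.0728),"can")]: print(k,find(P,np.array(xy),*ZB[b],search=.03))
E
```

```text
0.0 contact tcp z [ 0.76032028  0.06008926 -0.0139528 ] 12.75274300432753
0.05 contact tcp z [ 0.76025822  0.06008051 -0.01699383] 14.128823324705566
39.2583
tea (array([ 0.68984937, -0.04230414]), 0.021166358947753906, np.float64(0.02131377357424183), 961)
canB (array([ 0.58903894, -0.08679436]), 0.012765888214111329, np.float64(0.05959494344481002), 123)
canA (array([0.61429071, 0.07411036]), 0.028768978118896484, np.float64(0.061107645250405324), 967)
```

The touch confirms it: the tips sit about 14 mm (shut) to 17 mm (50 mm gap) behind the reported TCP. I'll plan in tip heights from here.

```bash
cat >> h.py <<'E'
def t(g): return np.interp(g,[0,.02,.05,.085],[.0138,.0138,.0166,.027])
def tip(xy,z,R,g,feed=.2,**k): return move_l([xy[0],xy[1],z-t(g)],R,feed=feed,**k)
def hover(xy,a,tz=.2): 
    movep([*xy,tz-.014],Rz(a))
def see(xy,kind,search=.05):
    p,P=wcloud(); r=find(P,np.array(xy),*ZB[kind],search=search); print(kind,r); return r[0]
E
python3 - <<'E'
from h import *
xy=np.array([.6900,-.0435]); a=yaw(xy,np.pi/2+.33); R=Rz(a)
hover(xy,a); command_gripper(.055); xy=see(xy,"tea",.03)
tip(xy,.06,R,.05); tip(xy,.012,R,.05,feed=.08); command_gripper(.03,60); s=sense(); print(s["finger_gap"],s["gripper_force"],s["position"])
tip(xy,.15,R,.042)
c=np.array([.6138,.0738]); tip(c,.15,R,.042,feed=.25); print(sense()["finger_gap"])
c=see(c,"can",.04); tip(c,.10,R,.042); tip(c,.064,R,.042,feed=.06); print(sense()["finger_gap"],sense()["wrist_force"])
command_gripper(.06); sleep(.3); tip(c,.2,R,.06)
p,P=wcloud(); w=P.reshape(-1,3); m=np.hypot(*(w[:,:2]-c).T)<.017; print("inside z",np.nanpercentile(w[m,2],[5,50,95])); cv2.imwrite("pics/w4.png",p[...,::-1]); print(sense()["time_s"])
E
```

```text
tea (array([ 0.68999829, -0.04333222]), 0.020947145462036132, np.float64(0.021614546159717918), 1237)
0.038423353904182604 60.55419818032533 [ 0.69075634 -0.04295518 -0.0033856 ]
0.038652292489379465
can (array([0.61262933, 0.07405095]), 0.027608890533447266, np.float64(0.061462700770640026), 900)
0.038054945149051354 [ 0.58451239 -0.01399486 -0.36246582]
inside z [0.02154489 0.27583943 0.28584045]
47.5667
```

View pics/w4.png

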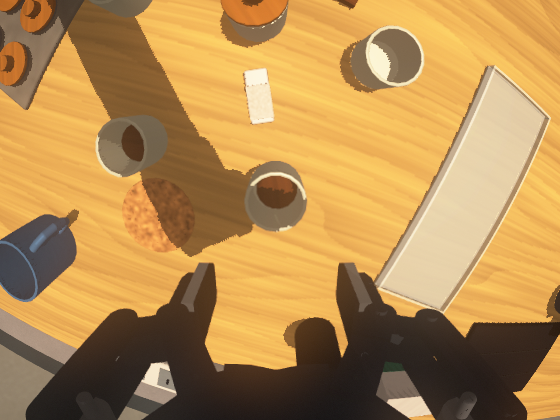

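The cake lies level in canA at (275,190). Next I'll lid canA and press it home.

```bash
cat >> h.py <<'E'
def press_down(R,c,z0=.064):
    r=tip(c,z0,R,.02,feed=.03,until_force=18); s=sense(); print("press",r,"tip z",s["position"][2]+t(.02),"F",np.round(s["wrist_force"],1)); return r
def lid_on(l,c,al,g0=.036):
    hover(l,al); command_gripper(g0); l=see(l,"knob",.03); R=Rz(al)
    tip(l,.06,R,g0); tip(l,.0265,R,g0,feed=.08); command_gripper(.005,60); print("gap",sense()["finger_gap"])
    tip(l,.17,R,.02); print("gap",sense()["finger_gap"])
    a=yaw(c,al); 
    hover(c,a,.17); R=Rz(a); c=see(c,"can",.05); print("gap",sense()["finger_gap"])
    tip(c,.09,R,.02); tip(c,.079,R,.02,feed=.06); press_down(R,c)
    command_gripper(g0); tip(c,.2,R,.02); k=see(c,"lidknob",.02); return c
E
python3 - <<'E'
from h import *
l=np.array([.56,-.2838]); lid_on(l,np.array([.6128,.0741]),yaw(l,1.9)); print(sense()["time_s"])
p,P=wcloud(); w=P.reshape(-1,3); m=np.hypot(*(w[:,:2]-[.6128,.0741]).T)<.03; z=w[m,2]; z=z[z<.12]; print(np.histogram(z,np.arange(.06,.095,.003)))
E
```

```text
knob (array([ 0.55949219, -0.28278323]), 0.009897649765014649, np.float64(0.03872286164566083), 339)
gap 0.01747505147466202
gap 0.016911015059814547
can (array([0.61409393, 0.07414554]), 0.027560317993164062, np.float64(0.06161520566727893), 704)
gap 0.016853200658015443
press True tip z 0.06929707779456679 F [-1.4 -0.1  5.1]
lidknob (array([0.61421277, 0.07532068]), 0.009948972702026368, np.float64(0.08280097762784744), 434)
56.0167
(array([   3,   32, 2342,  149,   22,   18,   31,  388,   14,    0,    0]), array([0.06 , 0.063, 0.066, 0.069, 0.072, 0.075, 0.078, 0.081, 0.084,
       0.087, 0.09 , 0.093]))
```

CanA's lid is home, with the knob top at 82.8 mm. Now I'll carry it to the tray.

```bash
cat >> h.py <<'E'
TC=np.array([.547,.2967]); TD=np.array([.9953,-.0965]); TA=np.pi/2-.0967
def carry(c,s,via=None,zt=.030,a0=TA):
    g=.056; d=TC+s*TD; a=yaw(c,a0); R=Rz(a); hover(c,a,.2); command_gripper(.078); c=see(c,"lidknob",.05)
    tip(c,.12,R,g); tip(c,zt,R,g,feed=.1); command_gripper(.045,90); print("gap",sense()["finger_gap"])
    tip(c,zt+.04,R,g,feed=.1); ad=yaw(d,TA) 
    if via is not None: tip(via,zt+.04,R,g,feed=.2)
    tip(d,zt+.04,Rz(ad),g,feed=.2); print("gap",sense()["finger_gap"])
    r=tip(d,zt+.0025,Rz(ad),g,feed=.05,until_force=8); print("contact",r,tup()[2]+t(g)); command_gripper(.078)
    tip(d,.2,Rz(ad),g); see(d,"lidknob",.03); print(sense()["time_s"])
E
python3 - <<'E'
from h import *
carry(np.array([.6142,.0753]),.080)
E
```

```text
lidknob (array([0.61434143, 0.07466518]), 0.009860743522644043, np.float64(0.08263603745940545), 428)
gap 0.054375692501634466
gap 0.05461438031992623
contact True 0.034452340613096016
lidknob (array([0.62491797, 0.2885343 ]), 0.009838616371154785, np.float64(0.08555176141439987), 480)
64.5083
```

```bash
python3 - <<'E'
from h import *
l=np.array([.4913,-.262]); c=lid_on(l,np.array([.6095,-.078]),yaw(l,1.6)); print(sense()["time_s"])
E
```

```text
knob (array([ 0.49064172, -0.2608941 ]), 0.009894089698791504, np.float64(0.038938664484139685), 342)
gap 0.016932159000647803
gap 0.01728374271894975
can (array([ 0.60986481, -0.0774714 ]), 0.027642488479614258, np.float64(0.06164692236284837), 704)
gap 0.017536055177007067
press True tip z 0.06943571232081078 F [-0.8  0.3  5.3]
lidknob (array([ 0.61062451, -0.07685928]), 0.010060036659240722, np.float64(0.08279361683128932), 435)
73.1
```

```bash
python3 - <<'E'
from h import *
carry(np.array([.6106,-.0769]),0.0)
# press can1's lid
c=np.array([.4507,-.0005]); a=yaw(c,TA); hover(c,a,.18); command_gripper(.036); c=see(c,"lidknob",.05); R=Rz(a)
tip(c,.12,R,.036); tip(c,.0765,R,.036,feed=.08); command_gripper(.005,60); print("gap",sense()["finger_gap"]); press_down(R,c)
command_gripper(.036); tip(c,.2,R,.02); see(c,"lidknob",.03); p,P=wcloud(); print("canC",find(P,np.array([.455,.127]),*ZB["can"],search=.05)); print(sense()["time_s"])
E
```

```text
lidknob (array([ 0.61071246, -0.07659874]), 0.010002144813537598, np.float64(0.08290975167313665), 431)
gap 0.05468058982529729
gap 0.054937840073482964
contact True 0.03442036585349868
lidknob (array([0.54411395, 0.29632703]), 0.00984034538269043, np.float64(0.0855477228237761), 477)
81.7583
lidknob (array([ 4.50000000e-01, -1.93729222e-04]), 0.009961463928222657, np.float64(0.08753320271035002), 554)
gap 0.017013571120999035
press True tip z 0.07083503470954054 F [-1.5  0.2  6.9]
lidknob (array([ 4.50095886e-01, -3.30453664e-04]), 0.009985054969787598, np.float64(0.08260720723042961), 424)
canC (array([0.4539115 , 0.12859526]), 0.028299495697021483, np.float64(0.06126118868203856), 849)
86.4583
```

Can1's lid is home. I'll carry it around canC.

```bash
sed -i 's/if via is not None: tip(via,zt+.04,R,g,feed=.2)/for v in (via or []): tip(v,zt+.04,R,g,feed=.2)/' h.py; python3 - <<'E'
from h import *
carry(np.array([.4501,-.0003]),-.080,via=[(.56,.10),(.50,.19)])
c=np.array([.45,-.25]); hover(c,yaw(c,TA),.3)
p,P=cloud("top"); cv2.imwrite("pics/end.png",p[...,::-1])
for k,xy in (("A",TC+.08*TD),("B",TC),("1",TC-.08*TD)): print(k,find(P,xy,*ZB["lidknob"],search=.03))
for k,xy in (("C",(.4547,.1274)),("D",(.4567,-.1446))): print(k,find(P,np.array(xy),*ZB["can"],search=.05))
E
```

```text
lidknob (array([ 4.5033490e-01, -3.2171917e-04]), 0.010093067169189453, np.float64(0.08261072730157941), 430)
gap 0.05503130835774164
gap 0.055312349406708886
contact True 0.03429477171512413
lidknob (array([0.46580231, 0.30375418]), 0.009899731636047363, np.float64(0.08548967700408588), 474)
94.1583
A (array([0.62574597, 0.28687073]), 0.00975444793701172, np.float64(0.08428143853757564), 78)
B (array([0.54511816, 0.29473163]), 0.009930007934570313, np.float64(0.08454420818989994), 76)
1 (array([0.46765668, 0.30228375]), 0.010541750907897949, np.float64(0.08461532119612813), 76)
C (array([0.45486002, 0.12757893]), 0.02780153274536133, np.float64(0.06060593648081514), 143)
D (array([ 0.45682309, -0.14535538]), 0.027888359069824217, np.float64(0.06098218573222064), 148)
```

View pics/end.png

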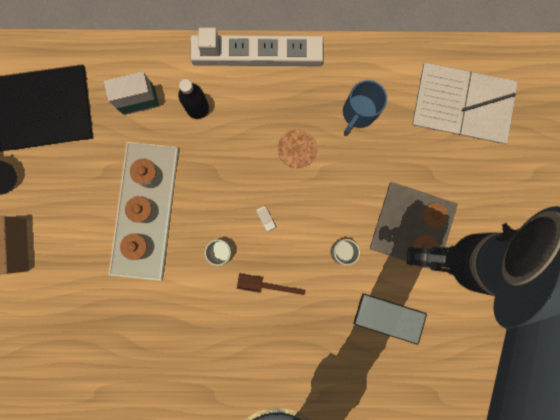

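The top view shows the three lidded canisters in the tray at (143,172), (138,209) and (133,246). The empty ones are unmoved at (219,252) and (346,251), and the bystanders are where they started.

```bash
python3 -c "
from rig import *
print(finish_job())"
```

```text
the job is handed in; nothing more can be done
None
```

I handed the job in at about 95 s of the 210 s allowed: all three canisters holding tea are lidded, pressed home and upright in the tray, and the two empty ones stand open where they started; the verdict was not shown.

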